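# Clip a plate blank into the marking fixture

## Task

Get the longer of the two plate blanks ready for marking: lift the fixture's spring clip right up, lay the long plate flat on the fixture's rubber pad, lengthways and centred on it, and bring the clip back down so that it holds the plate on the pad.

Things in the scene. Friction and masses are not known exactly. Their poses are not given: they have to be found in the camera images.
- pad (a point): Centre of the top of the black rubber pad (134 x 44 mm, 14 mm above the worktop) on the grey fixture (base 170 x 130 x 12 mm, fixed). Axes: x along the pad to the end stop (10 mm higher than the pad, face at x = 73 mm), z up. The clip swings in the plane x = 45 mm about a hinge along x at y = -55 mm, 16 mm above the pad, between cheeks 33 mm wide, 24 mm above the pad.
- clip (a joint): Angle of the spring clip, rad. 0: down, its 15 mm rubber foot on the bare pad at x = 45, y = 0 mm (starts so). Grows as the knob is lifted and over to the pad's -y; the stop at 1.9 is fully open, 19 degrees past upright. Spring and weight pull it down (1 to 2 N at the knob; let go at 0.2 it shuts), but above 1.7 it stays up by itself. With the plate under the foot it rests at about 0.12.
- clip_knob (a point): Centre of the clip's knob: two black rollers on a cross pin along the pad's x, 25 mm long together, 21 mm diameter, at the free end of the steel clip. It circles the hinge axis at 101 mm, at elevation clip + 0.139 rad. Down: x = 45, y = 45 mm from the pad centre, 44 mm above the worktop. Pinched by its flat ends (along x) it turns on its pin, so the gripper can keep pointing down.
- long_plate_center (a point): Centre (half-way up) of the long plate blank: flat bare aluminium, 130 x 36 x 6 mm, a 7 mm hole near each end, about 100 g, loose and flat on the worktop left of the fixture. x along its length, z up; either way round is the same. A similar shorter plate, 80 x 36 x 6 mm, lies near it and is not wanted.
Not all that is in view belongs to the job. What is shaped like the part that bears long_plate_center but brown or red is not meant.

How it is judged:
On the way, in this order (a step that is already met when the one before it is completed fails the run):
1. the clip is lifted right up (value of joint clip above 1.5 rad), for 0.2 s.
2. the long plate is on the pad with the clip still up (value of joint clip above 1.2 rad and horizontal distance between long_plate_center and pad below 0.03 m and z of long_plate_center in the frame of pad below 0.012 m), for 0.1 s.
At the end, for the whole second after the job is handed in: The long plate lies flat on the pad, its centre within 16 mm of the pad's centre lengthways and 12 mm sideways, its long side within 10 degrees of the pad's, and the clip is down with its foot resting on the plate (joint 0.06 to 0.17 rad) (x of long_plate_center in the frame of pad between -0.016 and 0.016 m and y of long_plate_center in the frame of pad between -0.012 and 0.012 m and z of long_plate_center in the frame of pad below 0.006 m and angle between the x axis of long_plate_center and the x axis of pad, either way round below 0.18 rad and angle between long_plate_center's own z axis and vertical below 0.06 rad and value of joint clip between 0.06 and 0.17 rad and velocity of joint clip below 0.1 rad/s); the robot touches nothing.
It also fails if it takes over 64 s, if anything falls off the work surface, if the arm or the gripper's body presses on something with over 40 N, if the wrist force passes 120 N, or if a joint passes its speed limit or range.

## Robot

A 6-joint arm with a two-finger parallel gripper is mounted at the origin on a cart in front of the work surface, level with it; the furniture and walls round the work are solid. World frame = base frame: x ahead of the robot, y to its left, z up, the work surface at z = 0. Lengths are in m, angles in rad, forces in N, time in s.
With the tool pointing down it reaches from about 0.375 to 0.825 m from the base axis. Payload 5.5 kg.
Tool frame: the origin (TCP) lies at the very end of the fingers, on their centre line; the grasp point (between the pads) lies 19 mm behind it; z points along the fingers, y is the line along which they close (so a half turn about z gives the same grasp; the last joint's range is limited). The gripper opens to 85 mm and grips with 20 to 120 N. Pads are 22 mm wide; open, the fingers measure 114 mm over their backs; the gripper's body (76 mm by 85 mm) begins 54 mm behind the grasp point. The pads swing forward as they close: fully open they stand 13 mm farther back than shut.
Start: joints at [-1.35, 0.314, -0.047, 1.21, 0, 1.571], TCP at [0.131, -0.585, 0.194] pointing down, gripper open.
Joint ranges: [-2.67, 2.67], [-0.69, 1.73], [-1.03, 1.25], [-2.08, 2.16], [-1.42, 1.45], [-3.14, 3.14]. Speed limits (rad/s): [2.39, 2.39, 3.01, 3.14, 3.14, 3.14].

## Interface

Orientations are given as a rotation vector (axis times angle).
In Python, from rig import r gives the robot as it stands.
- The arm moves only by the tool apply_moves, never from a script. Its argument "steps" is a list of rows, each a list of 7 numbers: the closure, from -1 (fully open) to 1 (shut), then the shift along the tool's x, y, z in mm, then the turn, a rotation vector about the tool's x, y, z in degrees. A call has 1 to 8 rows; each row is the pose to reach, as a shift and turn from the pose commanded when the call began, along the tool's axes at that moment; what a row does not reach only later rows make up. A row lasts 1/12 s, in which the tool goes at most 41.7 mm and 7.16 degrees, less where a joint would pass 70% of its speed; a pose out of reach is approached as far as the arm can. A call with a gripper value outside its range is refused whole. The fingers move at their own pace and stop on an object; "grip_force" is the grip in N (left out, the last holds). Time passes only in rows, so rows that repeat a pose let the fingers close. It gives the time, the measured TCP pose, the force, the opening and the grip force at its end, in the units of the state.
- r.get_obs(): the state, without advancing time (a new reading comes with each control period).
- r.capture(name): name is "scene" or "side" or "wrist"; returns a dict with "pixels" (400x640x3 uint8, red, green, blue), "z_map" (400x640 float32, m along the optical axis (not along the pixel's ray), 0 where there is no reading), "vfov" (degrees; the focal length in pixels is half the picture's height over the tangent of half this angle, whatever the lens; pixels are square), "cx", "cy" (the principal point, pixels), "D" ([k1, k2, p1, p2, k3] as OpenCV has them; the pictures are not rectified), "xyz" and "attitude" of the camera in the world. Camera axes: x right, y up, looking along -z (the intrinsics and any distortion apply to the point x, -y, -z); pixel columns grow to the right and rows downward; lengths in m; the calibration is good to about 2 mm. A picture is of the moment at which its call begins.
- r.job_done(): hands the job in; it is judged then, once.
The state is a dict: "time_s": time; "q": joint angles; "joint_velocities": joint speeds; "effort": joint torques, N m; "eef_pos": TCP position; "orientation": TCP orientation; "ft_force": force on the tool from outside, world axes, zero at the start; "ft_torque": the same for the moment, N m; "opening": opening from 0.0 (shut) to 1.0 (fully open); "grip_force": force on a finger pad.
Only numpy, scipy, OpenCV 4.12 (cv2) and the standard library are available. Lean on these libraries where they do the work, as an engineer would, in place of code of your own. Each camera call takes 0.05 s, during which the arm holds its last target. There are 200 camera calls.

## Working session

There is one attempt and no reset: what is moved stays moved. The work goes in short steps, Python scripts to look and compute and a tool call to move; the robot and the scene stay as the last step left them, time stands still between calls to the robot, and variables do not carry over. Pictures are saved under pics/ and viewed, at most 10 in all, crops included, and the job is handed in when it is done.

Besides the shell and the picture viewer there is one more tool, called after ">>>" as name(argument=value, ...), one argument or row to a line, values as JSON. apply_moves: Moves the arm, as the interface text tells. Its arguments: {"type":"object","properties":{"steps":{"type":"array","items":{"type":"array","items":{"type":"number"}}},"grip_force":{"type":"number"}},"required":["steps"]}

```bash
mkdir -p pics
cat > h.py <<'E'
import numpy as np, cv2, pickle
from scipy.spatial.transform import Rotation as R
from rig import r
def cap(n,fn=None):
    c=r.capture(n)
    pickle.dump(c,open(f'{n}.pkl','wb'))
    if fn: cv2.imwrite('pics/'+fn,c['pixels'][:,:,::-1])
    return c
def load(n): return pickle.load(open(f'{n}.pkl','rb'))
def att(c):
    a=np.array(c['attitude'],float)
    return a if a.shape==(3,3) else R.from_rotvec(a).as_matrix()
def K(c):
    f=200/np.tan(np.radians(c['vfov'])/2); return np.array([[f,0,c['cx']],[0,f,c['cy']],[0,0,1.]])
def rays(c,uv):
    p=cv2.undistortPoints(np.array(uv,float).reshape(-1,1,2),K(c),np.array(c['D'],float)).reshape(-1,2)
    return np.c_[p[:,0],-p[:,1],-np.ones(len(p))]@att(c).T
def onplane(c,uv,z):
    d=rays(c,uv);o=np.array(c['xyz']); return o+d*((z-o[2])/d[:,2])[:,None]
def depthpts(c,uv):
    uv=np.array(uv).reshape(-1,2);d=rays(c,uv)
    z=c['z_map'][uv[:,1].astype(int),uv[:,0].astype(int)]
    return np.array(c['xyz'])+d*z[:,None]
def proj(c,P):
    q=(np.array(P,float).reshape(-1,3)-np.array(c['xyz']))@att(c)
    return cv2.projectPoints(q*[1,-1,-1],np.zeros(3),np.zeros(3),K(c),np.array(c['D'],float))[0].reshape(-1,2)
E
python3 - <<'E'
from h import *
for n in('scene','side'):
    c=cap(n,n+'0.png'); print(n,c['vfov'],c['cx'],c['cy'],c['D'],c['xyz'],c['attitude'])
print(r.get_obs())
E
```

```text
scene 43.790535584815004 326.84034565473837 201.41652411786254 [-0.1290163  0.         0.         0.         0.       ] [-0.26220817  0.44392245  0.82361083] [ 0.52756332 -0.8912699  -1.92421531]
side 43.72696951891904 315.542247060274 196.38988162455547 [-0.03970007  0.          0.          0.          0.        ] [ 0.19144827 -0.84149663  0.90618585] [ 0.81931716 -0.16180568 -0.31255487]
{'time_s': 0.1, 'q': array([-1.34998389e+00,  3.14144266e-01, -4.79491253e-02,  1.21019729e+00,
       -2.14354346e-05,  1.57077179e+00]), 'joint_velocities': array([-0.00146516, -0.00271736,  0.00228908,  0.00105828,  0.00036546,
       -0.00094055]), 'effort': array([-6.36329478e-04, -5.40766633e+01,  3.40540910e+01,  1.11924601e-02,
       -1.27577803e-05, -1.34124801e-05]), 'eef_pos': array([ 0.13128344, -0.5848888 ,  0.19324057]), 'orientation': array([-3.12098669e+00, -3.46022065e-01,  2.91933377e-04]), 'ft_force': array([ 0.24047992, -0.18465891, -1.13327903]), 'ft_torque': array([ 0.04776046, -0.06189232, -0.02600629]), 'grip_force': 0.0, 'opening': 1.0002552646847676}
```

View pics/scene0.png

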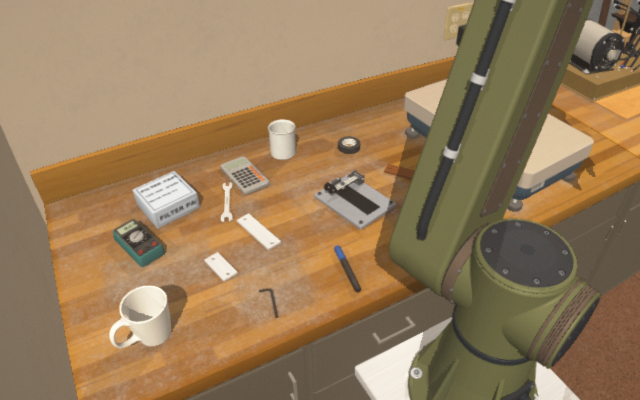

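View pics/side0.png

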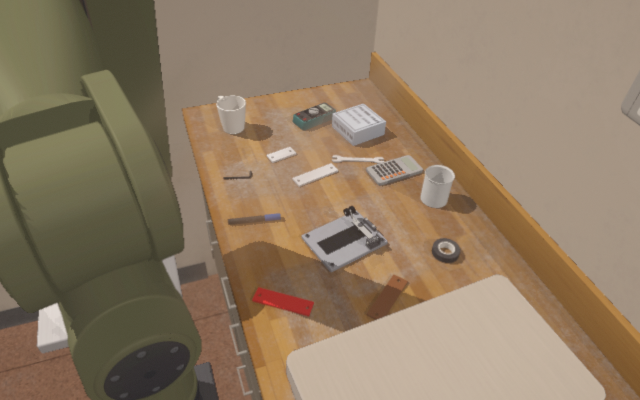

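The scene picture shows the long plate at (259,231), the short plate at (220,266), and the fixture at (355,198) with its knob near (348,182). In the side picture these are at (315,175), (281,154) and (345,240), knob near (350,212).

What could be taken for the long plate (side pixels): the short plate (281,154), the brown bar (388,298), the red bar (283,302) and the spanner (358,159). I choose the long bare plate at (315,175) and check it in a crop.

Run:
```python
from h import *
s=load('scene')['pixels'][:,:,::-1];d=load('side')['pixels'][:,:,::-1]
a=cv2.resize(s[165:290,200:400],(800,500)[:2],interpolation=3)
a=cv2.resize(s[165:285,200:400],(500,300),interpolation=3)
b=cv2.resize(d[140:275,260:395],(300*1,300),interpolation=3)
cv2.imwrite('pics/crop1.png',np.hstack([a,b]))
b=cv2.resize(d[195:275,295:395],(800,600)[:2] if 0 else (750,600),interpolation=3)
cv2.imwrite('pics/crop2.png',b)
for n,seed in(('scene',(259,231)),('side',(315,177))):
    c=load(n);im=c['pixels'];hsv=cv2.cvtColor(im,cv2.COLOR_RGB2HSV)
    m=((hsv[...,1]<60)&(hsv[...,2]>150)).astype(np.uint8)
    k,l,st,ce=cv2.connectedComponentsWithStats(m)
    for i in range(1,k):
        if 60<st[i,4]<3000:
            u=(l==i).astype(np.uint8)
            cn=max(cv2.findContours(u,0,1)[0],key=len).reshape(-1,2)
            P=onplane(c,cn,.006)[:,:2]*1000
            (x,y),(w,h),an=cv2.minAreaRect(P.astype(np.float32))
            if max(w,h)<200:print(n,ce[i].round(),st[i,4],round(x),round(y),round(w,1),round(h,1),round(an,1))
```

```text
scene [478.  79.] 114 927 -850 53.4 79.0 35.1
scene [416. 112.] 108 844 -503 122.7 51.0 3.5
scene [349. 141.] 76 794 -213 39.0 37.7 61.0
scene [576. 157.] 130 405 -783 34.4 152.9 5.2
scene [450. 153.] 102 602 -442 40.1 48.4 37.4
scene [241. 173.] 529 798 119 155.3 79.2 4.9
scene [164. 197.] 2056 803 335 187.1 143.7 11.8
scene [346. 181.] 120 635 -104 30.2 74.9 17.1
scene [227. 203.] 229 711 201 27.1 152.1 70.2
scene [356. 204.] 1208 559 -88 170.5 135.3 13.7
scene [259. 232.] 629 569 173 136.0 39.1 12.2
scene [126. 227.] 105 737 454 24.1 43.2 16.6
scene [136. 236.] 99 693 441 30.0 30.9 61.4
scene [220. 266.] 480 505 292 85.3 37.2 13.0
scene [143. 316.] 2345 455 489 114.7 160.0 75.5
scene [551. 385.] 986 -65 -139 83.1 77.3 57.4
side [356. 120.] 1067 786 380 172.5 159.5 12.7
side [281. 154.] 263 506 290 84.8 44.5 12.4
side [314. 174.] 459 569 171 134.4 42.7 12.6
side [436. 185.] 840 879 22 184.7 82.6 54.2
side [338. 240.] 1455 553 -82 173.1 128.9 13.4
side [446. 247.] 111 781 -191 35.8 40.2 71.3
side [172. 270.] 239 141 -63 24.6 106.5 2.3
side [ 50. 326.] 978 -116 -116 58.0 101.3 2.4
```

View pics/crop1.png

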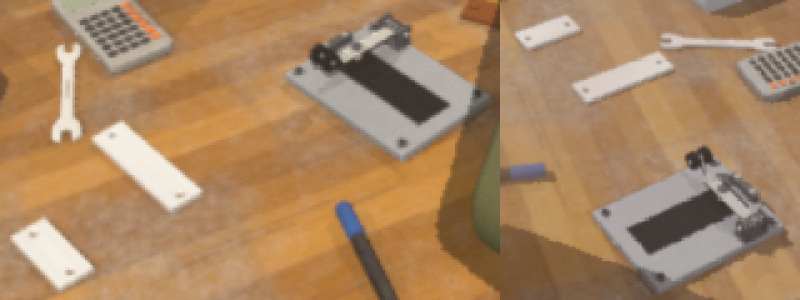

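View pics/crop2.png

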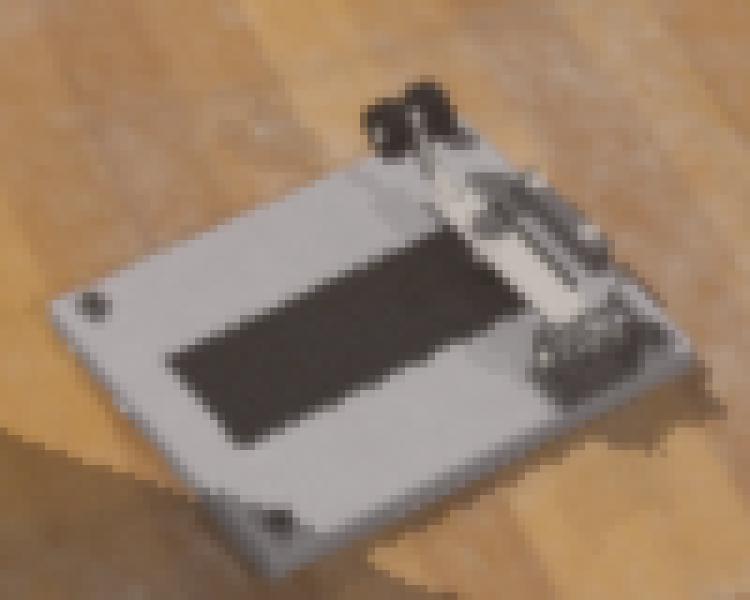

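The crops confirm the choice: the long bare plate has a hole at each end, and both views give about 136 x 39 mm at (569,172), axis about 12.4°. The fixture's end stop is at the far (+x) end. The knob is at crop2 (410,122), which is side (350,211), and at scene (330,187).

Run:
```python
from h import *
a=load('side');b=load('scene')
cs=lambda p:[295+p[0]/7.5-.43,195+p[1]/7.5-.43]
cb=lambda p:[200+p[0]/2.5-.3,165+p[1]/2.5-.3]
print('side pad',(onplane(a,[cs(p) for p in((168,358),(240,447),(455,228),(520,305))],.014)*1000).round(1).tolist())
print('scene pad',(onplane(b,[cb(p) for p in((419,124),(449,105))],.014)*1000).round(1).tolist())
print('side holes',(onplane(a,[cs(p) for p in((92,303),(278,518))],.012)*1000).round(1).tolist())
print('scene holes',(onplane(b,[cb(p) for p in((310,70),(403,142))],.012)*1000).round(1).tolist())
print('knob',onplane(a,[cs((410,122))],.044)*1000,onplane(b,[cb((325,55))],.044)*1000)
for n,c in(('side',a),('scene',b)):
    hsv=cv2.cvtColor(c['pixels'],cv2.COLOR_RGB2HSV)
    m=(hsv[...,2]<75).astype(np.uint8)
    k,l,st,ce=cv2.connectedComponentsWithStats(m)
    for i in range(1,k):
        if 150<st[i,4]<1500 and 280<ce[i][0]<400 and 170<ce[i][1]<280:
            cn=max(cv2.findContours((l==i).astype(np.uint8),0,1)[0],key=len).reshape(-1,2)
            P=onplane(c,cn,.014)[:,:2]*1000
            print(n,ce[i],st[i,4],cv2.minAreaRect(P.astype(np.float32)))
```

```text
side pad [[485.2, -82.1, 14.0], [494.0, -124.9, 14.0], [596.0, -57.4, 14.0], [602.5, -96.6, 14.0]]
scene pad [[484.8, -81.3, 14.0], [494.3, -122.8, 14.0]]
side holes [[470.5, -49.7, 12.0], [495.7, -154.2, 12.0]]
scene holes [[612.1, -29.5, 12.0], [472.2, -55.1, 12.0]]
knob [[587.36482548 -33.51979697  44.        ]] [[591.20408743 -35.43512134  44.        ]]
side [340.84317343 239.10516605] 542 ((544.9212036132812, -90.54862976074219), (110.38125610351562, 40.780147552490234), 13.532637596130371)
scene [353.50841121 197.96448598] 535 ((566.8728637695312, -81.93219757080078), (157.82054138183594, 50.00749969482422), 19.523237228393555)
```

```bash
cat >> h.py <<'E'
def goto(*targets):  # world x,y,z mm, yaw deg of tool x -> tool shift/turn from the present pose
    o=r.get_obs();T=R.from_rotvec(o['orientation'])
    for t in targets:
        d=T.inv().apply(np.array(t[:3])-o['eef_pos']*1000)
        y=np.radians(t[3]);G=R.from_matrix(np.array([[np.cos(y),np.sin(y),0],[np.sin(y),-np.cos(y),0],[0,0,-1]]).T)
        print(t,'->',d.round(1),np.degrees((T.inv()*G).as_rotvec()).round(1))
PC=np.array([554.8,-87.6]);PY=13.2
def pad(x,y):
    c,s=np.cos(np.radians(PY)),np.sin(np.radians(PY));return PC+[x*c-y*s,x*s+y*c]
def knob(th,dx=45): 
    return [*pad(dx,-55+101*np.cos(th+.139)),30+101*np.sin(th+.139)]
E
python3 - <<'E'
from h import *
a=load('side');v,u=np.mgrid[0:400:3,0:640:3];uv=np.c_[u.ravel(),v.ravel()]
P=depthpts(a,uv);z=a['z_map'][uv[:,1],uv[:,0]]
P=P[(z>.3)]
for x in np.arange(.05,.85,.1):
    print(round(x,2),[ (round(y,1),round(float(q.max()),3)) for y in np.arange(-.8,.3,.1) for q in [P[(abs(P[:,0]-x)<.05)&(abs(P[:,1]-y)<.05)][:,2]] if len(q)])
k=knob(0);print(k)
goto((*k[:2],220,103.2),(*k[:2],26,103.2))
E
```

```text
0.05 [(np.float64(-0.6), 0.622), (np.float64(-0.5), 0.766), (np.float64(-0.4), 0.771)]
0.15 [(np.float64(-0.6), 0.748), (np.float64(-0.5), 0.768), (np.float64(-0.4), 0.771), (np.float64(-0.2), 0.668), (np.float64(-0.1), 0.656), (np.float64(-0.0), 0.336), (np.float64(0.1), -0.788), (np.float64(0.2), -0.794)]
0.25 [(np.float64(-0.4), 0.003), (np.float64(-0.3), 0.005), (np.float64(-0.2), 0.007), (np.float64(-0.1), 0.652), (np.float64(-0.0), 0.004), (np.float64(0.1), 0.012), (np.float64(0.2), 0.005)]
0.35 [(np.float64(-0.5), 0.138), (np.float64(-0.4), 0.137), (np.float64(-0.3), 0.006), (np.float64(-0.2), 0.01), (np.float64(-0.1), 0.004), (np.float64(-0.0), 0.017), (np.float64(0.1), 0.017), (np.float64(0.2), 0.007)]
0.45 [(np.float64(-0.6), 0.136), (np.float64(-0.5), 0.138), (np.float64(-0.4), 0.138), (np.float64(-0.3), 0.006), (np.float64(-0.2), 0.016), (np.float64(-0.1), 0.016), (np.float64(-0.0), 0.019), (np.float64(0.1), 0.004), (np.float64(0.2), 0.004)]
0.55 [(np.float64(-0.6), 0.138), (np.float64(-0.5), 0.137), (np.float64(-0.4), 0.137), (np.float64(-0.3), 0.009), (np.float64(-0.2),
[... 272 characters left out ...]
, 0.037), (np.float64(-0.0), 0.019), (np.float64(0.1), 0.006), (np.float64(0.2), 0.009)]
0.75 [(np.float64(-0.7), 0.136), (np.float64(-0.6), 0.138), (np.float64(-0.5), 0.138), (np.float64(-0.4), 0.138), (np.float64(-0.3), 0.004), (np.float64(-0.2), 0.023), (np.float64(-0.1), 0.004), (np.float64(-0.0), 0.005), (np.float64(0.1), 0.017), (np.float64(0.2), 0.013)]
[np.float64(588.3293564432527), np.float64(-33.48798398733025), np.float64(43.99383573319234)]
(np.float64(588.3293564432527), np.float64(-33.48798398733025), 220, 103.2) -> [ 566.7 -437.9  -26.1] [ -0.1  -0.1 -90.5]
(np.float64(588.3293564432527), np.float64(-33.48798398733025), 26, 103.2) -> [ 566.7 -437.6  167.9] [ -0.1  -0.1 -90.5]
```

>>> apply_moves(
  steps=[
    [-1,0,0,-40,0,0,0],
    [-0.5,567,-438,-40,0,0,-90.5],
    [-0.1,567,-438,-40,0,0,-90.5],
    [-0.1,567,-438,-40,0,0,-90.5],
    [-0.1,567,-438,-40,0,0,-90.5],
    [-0.1,567,-438,-40,0,0,-90.5],
    [-0.1,567,-438,-40,0,0,-90.5],
    [-0.1,567,-438,-40,0,0,-90.5],
  ],
  grip_force=30,
)

```text
time_s: 0.77
eef_pos: [0.3182, -0.359, 0.2338]
orientation: [-2.677, -1.644, 0.0]
ft_force: [0.6, -0.6, -1.1]
opening: 0.552
grip_force: 0.0
```

Run:
```python
from h import *
k=knob(0);goto((*k[:2],150,103.2)); print(r.get_obs()['opening'])
```

```text
(np.float64(588.3293564432527), np.float64(-33.48798398733025), 150, 103.2) -> [412.5  93.7  83.8] [ -0.   -0.  -40.1]
0.5521729218625494
```

>>> apply_moves(
  steps=[
    [-0.1,412,94,10,0,0,-40],
    [-0.1,412,94,20,0,0,-40],
    [-0.1,412,94,40,0,0,-40],
    [-0.1,412,94,60,0,0,-40],
    [-0.1,412,94,80,0,0,-40],
    [-0.1,412,94,84,0,0,-40],
    [-0.1,412,94,84,0,0,-40],
    [-0.1,412,94,84,0,0,-40],
  ],
)

```text
time_s: 1.43
eef_pos: [0.5286, -0.109, 0.1754]
orientation: [-1.96, -2.455, 0.0]
ft_force: [0.4, -0.8, 0.8]
opening: 0.552
grip_force: 0.0
```

>>> apply_moves(
  steps=[
    [-0.1,0,0,0,0,0,0],
    [-0.1,0,0,0,0,0,0],
  ],
)

```text
time_s: 1.6
eef_pos: [0.5279, -0.1089, 0.1747]
orientation: [-1.954, -2.457, 0.002]
ft_force: [0.6, -0.4, -0.3]
opening: 0.549
grip_force: 0.0
```

Run:
```python
from h import *
c=cap('wrist','w1.png');k=knob(0);goto((*k[:2],150,103.2),(*k[:2],26,103.2)); print(c['vfov'],c['xyz'],proj(c,[k,[*pad(0,0),14],[*pad(-67,22),14],[*pad(-67,-22),14]]))
```

```text
(np.float64(588.3293564432527), np.float64(-33.48798398733025), 150, 103.2) -> [61.1 76.5 25.2] [-0.1 -0.  -0.3]
(np.float64(588.3293564432527), np.float64(-33.48798398733025), 26, 103.2) -> [ 61.1  76.8 149.2] [-0.1 -0.  -0.3]
61.4280028113694 [ 0.5117657  -0.03826781  0.35370564] [[-2.08423904e+07 -6.29334027e+06]
 [-4.23708977e+03 -1.60551200e+03]
 [-4.41140729e+03 -1.73265232e+03]
 [-7.69144408e+02 -3.51050447e+02]]
```

View pics/w1.png

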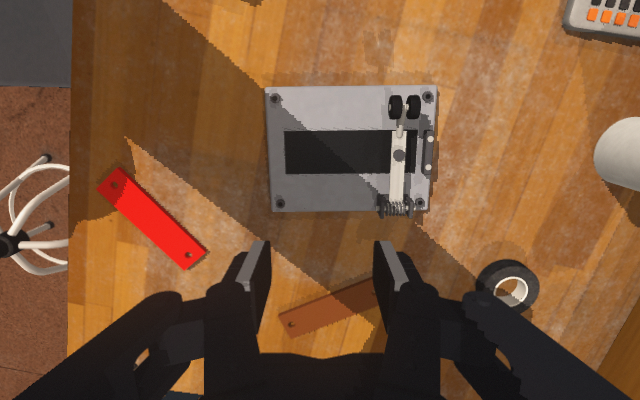

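The wrist view shows the fixture almost square to the picture. The knob's rollers are at (405,106), the pad spans columns 285–416 and rows 130–174, and nothing lies on the fixture. (My projection mixed units; I fix that by passing metres.)

Run:
```python
from h import *
c=load('wrist');m=lambda uv,z:(onplane(c,uv,z)*1000).round(1)[:,:2].tolist()
print('pad left corners',m([(285,130),(285,174)],.014),'want',pad(-67,22),pad(-67,-22))
print('holes',m([(276,99),(280,203),(428,97),(420,203)],.012))
print('stop holes',m([(430.5,139),(429,167.5)],.024))
print('knob',m([(405,106.5)],.044),knob(0))
print(proj(c,np.array([knob(0),[*pad(-67,22),14],[*pad(-67,-22),14]])/1000))
g=cv2.cvtColor(c['pixels'],cv2.COLOR_RGB2GRAY)
mk=np.zeros_like(g);mk[124:182,278:386]=(g[124:182,278:386]<60)
cn=max(cv2.findContours(mk,0,1)[0],key=len).reshape(-1,2)
r_=cv2.minAreaRect(onplane(c,cn,.014)[:,:2].astype(np.float32)*1000);print(r_,cv2.boxPoints(r_))
```

```text
pad left corners [[482.9, -79.2], [491.6, -123.3]] want [484.54649437 -81.48077243] [ 494.59393265 -124.31824416]
holes [[468.3, -52.0], [492.5, -156.1], [612.6, -16.7], [638.0, -122.5]]
stop holes [[623.6, -54.5], [631.0, -81.9]]
knob [[585.6, -31.2]] [np.float64(588.3293564432527), np.float64(-33.48798398733025), np.float64(43.99383573319234)]
[[407.13775093 109.78397355]
 [286.19522899 132.60465972]
 [287.60901131 175.54010337]]
((536.764404296875, -89.54524993896484), (102.95401763916016, 43.547088623046875), 13.65401554107666) [[ 481.60236  -80.53863]
 [ 491.88202 -122.85502]
 [ 591.92645  -98.55187]
 [ 581.6468   -56.23548]]
```

```bash
sed -i 's/^PC=.*/PC=np.array([553.6,-86.9]);PY=13.3/' h.py
python3 - <<'E'
from h import *
k=knob(0);goto((*k[:2],80,103.3),(*k[:2],27,103.3))
E
```

```text
(np.float64(587.0348621386527), np.float64(-32.7295466677321), 80, 103.3) -> [62.1 75.6 95.2] [-0.1 -0.  -0.4]
(np.float64(587.0348621386527), np.float64(-32.7295466677321), 27, 103.3) -> [ 62.1  75.7 148.2] [-0.1 -0.  -0.4]
```

>>> apply_moves(
  steps=[
    [-0.1,21,25,20,0,0,-0.4],
    [-0.1,42,50,40,0,0,-0.4],
    [-0.1,62,75.5,60,0,0,-0.4],
    [-0.1,62,75.5,95,0,0,-0.4],
    [-0.1,62,75.5,120,0,0,-0.4],
    [-0.1,62,75.5,140,0,0,-0.4],
    [-0.1,62,75.5,148,0,0,-0.4],
    [-0.1,62,75.5,148,0,0,-0.4],
  ],
)

```text
time_s: 2.32
eef_pos: [0.5856, -0.035, 0.0265]
orientation: [-1.952, -2.458, 0.004]
ft_force: [0.6, 0.0, -1.0]
opening: 0.554
grip_force: 0.0
```

>>> apply_moves(
  steps=[
    [0.3,0,0,0,0,0,0],
    [0.6,0,0,0,0,0,0],
    [1,0,0,0,0,0,0],
    [1,0,0,0,0,0,0],
    [1,0,0,0,0,0,0],
    [1,0,0,0,0,0,0],
  ],
)

```text
time_s: 2.82
eef_pos: [0.5882, -0.0337, 0.0288]
orientation: [1.951, 2.461, 0.001]
ft_force: [0.9, -0.2, 0.3]
opening: 0.0
grip_force: 0.0
```

Run:
```python
from h import *
k0=np.array(knob(0))
T=R.from_rotvec(r.get_obs()['orientation'])
print(r.get_obs()['eef_pos'])
for th in (.15,.3,.45,.6,.75,.9,1.05,1.2,1.35,1.5,1.65,1.8,1.86,1.9): print(th,T.inv().apply(np.array(knob(th))-k0).round(1))
```

```text
[ 0.58823973 -0.03369128  0.02876039]
0.15 [ -3.2   0.  -14.8]
0.3 [ -8.6   0.  -28.9]
0.45 [-16.1   0.1 -42.1]
0.6 [-25.4   0.1 -54. ]
0.75 [-36.4   0.1 -64.4]
0.9 [-48.8   0.2 -73. ]
1.05 [-62.4   0.2 -79.7]
1.2 [-76.8   0.2 -84.3]
1.35 [-91.8   0.3 -86.6]
1.5 [-106.9    0.3  -86.7]
1.65 [-121.9    0.3  -84.6]
1.8 [-136.4    0.3  -80.2]
1.86 [-142.     0.4  -77.8]
1.9 [-145.6    0.4  -76.1]
```

The fingers shut fully, so the knob isn't held. I look again.

Run:
```python
from h import *
a=cap('side');b=cap('scene')
c=cap('wrist')
f=lambda im,y,x:cv2.resize(im['pixels'][y:y+120,x:x+120,::-1],(400,400),interpolation=3)
cv2.imwrite('pics/m1.png',np.hstack([f(a,150,290),cv2.resize(c['pixels'][150:400,200:450,::-1],(400,400))]))
```

```text
(no output)
```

View pics/m1.png

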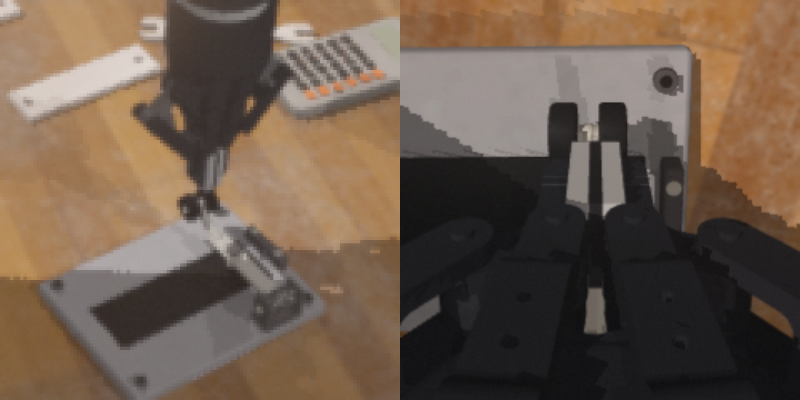

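Run:
```python
from h import *
c=cap('wrist','w2.png');o=r.get_obs();print(o['eef_pos'],o['opening'],o['ft_force'],o['time_s'])
print('tcp px',proj(c,[o['eef_pos'],np.array(knob(0))/1000]))
pts=[(316,250),(330,250),(316,270),(301,231),(333,231),(320,225),(312,245)]
for p,q in zip(pts,depthpts(c,pts)*1000): print(p,q.round(1))
a=cap('side');print('side tcp px',proj(a,[o['eef_pos'],np.array(knob(0))/1000]))
```

```text
[ 0.5877738  -0.03364159  0.02815222] -0.0017090211354396886 [ 0.08401206 -0.57929869 -0.17515442] 3.0167
tcp px [[321.98314472 227.2081923 ]
 [321.04526724 236.72117896]]
(316, 250) [582.8 -23.4  80.5]
(330, 250) [588.5 -22.3  79.9]
(316, 270) [583.  -23.2  97.3]
(301, 231) [575.8 -28.5  52.1]
(333, 231) [591.3 -24.8  52.3]
(320, 225) [587.8 -39.2  11.2]
(312, 245) [581.  -23.6  76.1]
side tcp px [[348.98274297 215.36317256]
 [348.99351886 210.65819602]]
```

View pics/w2.png

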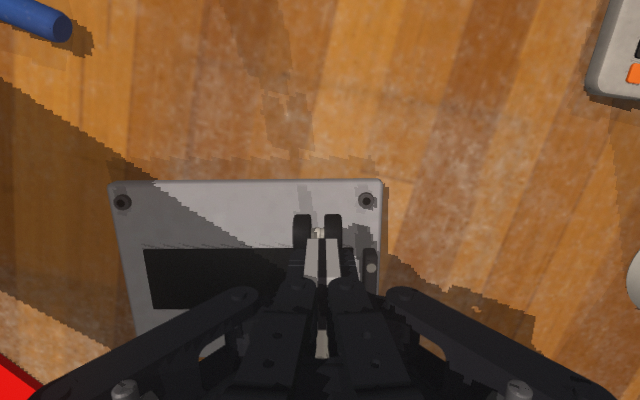

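Run:
```python
from h import *
c=load('wrist');
for col in (312,331): 
  uv=[(col,v) for v in range(222,300,4)]
  for p,q in zip(uv,depthpts(c,uv)*1000): print(p,q.round(0),c['pixels'][p[1],p[0]])
```

```text
(312, 222) [583. -39.  11.] [135 128 125]
(312, 226) [583. -41.  12.] [129 123 119]
(312, 230) [582. -30.  45.] [93 88 82]
(312, 234) [582. -31.  46.] [117 111 102]
(312, 238) [582. -34.  45.] [112 107 100]
(312, 242) [581. -23.  74.] [144 137 132]
(312, 246) [581. -24.  77.] [144 137 131]
(312, 250) [581. -23.  82.] [143 136 131]
(312, 254) [581. -24.  84.] [143 137 131]
(312, 258) [581. -24.  88.] [144 137 131]
(312, 262) [581. -23.  92.] [145 137 133]
(312, 266) [582. -24.  94.] [142 135 130]
(312, 270) [582. -24.  97.] [141 134 129]
(312, 274) [582. -24. 100.] [142 136 131]
(312, 278) [582. -24. 102.] [96 91 88]
(312, 282) [582. -23. 106.] [33 32 35]
(312, 286) [582. -22. 110.] [33 33 34]
(312, 290) [582. -22. 112.] [33 31 35]
(312, 294) [582. -23. 113.] [33 32 35]
(312, 298) [582. -22. 117.] [31 31 32]
(331, 222) [590. -22.  49.] [40 37 35]
(331, 226) [590. -23.  50.] [41 37 36]
(331, 230) [590. -25.  52.] [47 43 43]
(331, 234) [591. -27.  53.] [47 43 42]
(331, 238) [571.  37. 207.] [78 75 72]
(331, 242) [589. -22.  73.] [144 136 132]
(331, 246) [589. -22.  77.] [143 136 131]
(331, 250) [589. -22.  81.] [144 136 131]
(331, 254) [589. -22.  85.] [143 135 131]
(331, 258) [589. -22.  88.] [144 136 131]
(331, 262) [589. -22.  91.] [143 136 132]
(331, 266) [588. -22.  95.] [141 134 130]
(331, 270) [588. -22.  97.] [141 134 129]
(331, 274) [588. -22. 100.] [144 136 131]
(331, 278) [588. -22. 102.] [181 173 167]
(331, 282) [588. -21. 107.] [33 32 35]
(331, 286) [588. -21. 110.] [33 32 35]
(331, 290) [588. -21. 112.] [32 32 34]
(331, 294) [588. -21. 114.] [34 32 34]
(331, 298) [587. -21. 117.] [32 30 32]
```

The rendered fingertips end at about z = 71 mm, while the reported TCP is 28 mm. The rollers (z about 52) and base (z about 12) read correctly, so the real tips sit about 40 mm higher than reported. I open, go down in steps, and check.

>>> apply_moves(
  steps=[
    [-0.1,0,0,0,0,0,0],
    [-0.1,0,0,0,0,0,0],
    [-0.1,0,0,0,0,0,0],
    [-0.1,0,0,10,0,0,0],
    [-0.1,0,0,18,0,0,0],
    [-0.1,0,0,18,0,0,0],
  ],
)

```text
time_s: 3.57
eef_pos: [0.586, -0.0336, 0.0078]
orientation: [-1.95, -2.46, 0.003]
ft_force: [-0.3, 0.3, 0.6]
opening: 0.548
grip_force: 0.0
```

Run:
```python
from h import *
c=cap('wrist','w3.png');o=r.get_obs();print(o['eef_pos'],o['opening'],o['ft_force'],o['q'])
P=depthpts(c,np.c_[[g.ravel() for g in np.meshgrid(np.arange(640),np.arange(400))]].T)*1000
k=np.array(knob(0));
x,y=PC;cs,sn=np.cos(np.radians(PY)),np.sin(np.radians(PY))
d=P[:,:2]-PC;px=d@[cs,sn];py=d@[-sn,cs]
for lo,hi in((-45,-5),(5,45)):
    for y0 in (50,54,58): 
        s=(px-45>lo)&(px-45<hi)&(abs(py-y0)<2)&(P[:,2]>56)&(P[:,2]<110); print(lo,y0,s.sum(), P[s,2].min() if s.any() else 0, (px[s].min(),px[s].max()) if s.any() else 0)
```

```text
[ 0.58623447 -0.03362257  0.00842276] 0.5499344000245562 [ 0.42507286  0.40611237 -0.2928521 ] [-5.73008087e-02  4.28510816e-01 -3.30704413e-01  8.14539170e-01
  1.61514684e-05  1.28342055e+00]
-45 50 1225 56.06635950497282 (np.float64(0.004811085397808857), np.float64(20.437892254440783))
-45 54 1096 56.02647840594738 (np.float64(0.0009002511313563426), np.float64(20.893215448670574))
-45 58 1296 56.67631018083571 (np.float64(0.015294969274888826), np.float64(22.23941180315043))
5 50 1415 56.01955241859991 (np.float64(66.82942426247278), np.float64(89.96132921005913))
5 54 1441 56.03575804023436 (np.float64(66.23267979356571), np.float64(89.99615428857031))
5 58 1381 62.93302489437284 (np.float64(65.21010278626349), np.float64(89.99261621971291))
```

View pics/w3.png

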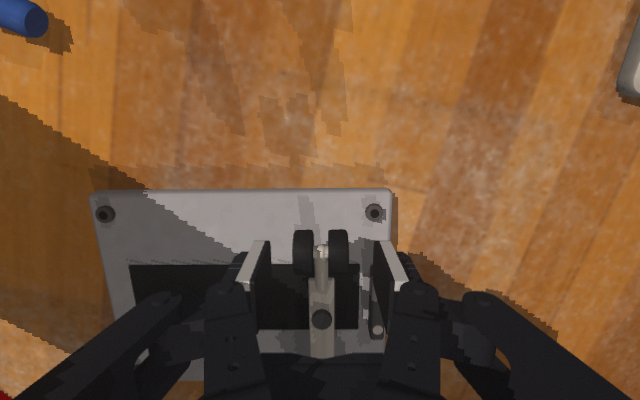

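The wrist view shows the knob (321,252) centred between the open fingers (tips at (258,242) and (383,242)), which are still above it. The rest I measure by numbers.

```bash
cat >> h.py <<'E'
def cloud(n='wrist'):
    c=load(n);P=depthpts(c,np.c_[[g.ravel() for g in np.meshgrid(np.arange(640),np.arange(400))]].T)*1000
    cs,sn=np.cos(np.radians(PY)),np.sin(np.radians(PY));d=P[:,:2]-PC
    return np.c_[d@[cs,sn],d@[-sn,cs],P[:,2]]
E
python3 - <<'E'
from h import *
Q=cloud();o=r.get_obs()
for a,b in((8,24),(64,82)):
    s=Q[(Q[:,0]>a)&(Q[:,0]<b)&(Q[:,1]>30)&(Q[:,1]<60)&(Q[:,2]>20)&(Q[:,2]<100)]
    print(np.percentile(s[:,2],[0,.5,1,2,5,20]).round(1),np.histogram(s[:,2],bins=range(20,101,5))[0])
E
```

```text
[45.8 47.6 48.8 50.7 53.6 63.6] [  0   0   0   0   0  49 165 223 242 271 298 308 544 188 365 383]
[45.7 47.7 49.1 50.8 53.8 64.2] [  0   0   0   0   0  55 169 239 260 301 334 318 554 189 419 570]
```

>>> apply_moves(
  steps=[
    [-0.1,0,0,10,0,0,0],
    [-0.1,0,0,20,0,0,0],
    [-0.1,0,0,20,0,0,0],
    [0.3,0,0,20,0,0,0],
    [1,0,0,20,0,0,0],
    [1,0,0,20,0,0,0],
    [1,0,0,20,0,0,0],
    [1,0,0,20,0,0,0],
  ],
)

```text
time_s: 4.28
eef_pos: [0.5857, -0.034, -0.0103]
orientation: [-1.95, -2.46, 0.004]
ft_force: [-5.3, -0.9, -0.0]
opening: 0.285
grip_force: 34.9
```

>>> apply_moves(
  steps=[
    [1,-3,0,-15,0,0,0],
    [1,-9,0,-29,0,0,0],
    [1,-16,0,-42,0,0,0],
    [1,-25,0,-54,0,0,0],
    [1,-36,0,-64,0,0,0],
    [1,-49,0,-73,0,0,0],
    [1,-62,0,-80,0,0,0],
    [1,-77,0,-84,0,0,0],
  ],
)

```text
time_s: 4.95
eef_pos: [0.6041, -0.1092, 0.0746]
orientation: [-1.95, -2.461, 0.002]
ft_force: [-6.3, 0.3, 0.5]
opening: 0.283
grip_force: 34.9
```

>>> apply_moves(
  steps=[
    [1,-15,0,-2.3,0,0,0],
    [1,-30,0,-2.4,0,0,0],
    [1,-45,0,-0.3,0,0,0],
    [1,-60,0,4,0,0,0],
    [1,-67,0,7,0,0,0],
    [1,-67,0,7,0,0,0],
    [1,-67,0,7,0,0,0],
    [1,-67,0,7,0,0,0],
  ],
)

```text
time_s: 5.62
eef_pos: [0.6199, -0.174, 0.0671]
orientation: [-1.951, -2.461, 0.002]
ft_force: [-6.1, -1.5, 0.1]
opening: 0.288
grip_force: 34.8
```

Run:
```python
from h import *
a=cap('side');b=cap('scene');Q=cloud('side')
s=Q[(abs(Q[:,0]-45)<14)&(Q[:,1]>-40)&(Q[:,1]<60)&(Q[:,2]<40)&(Q[:,2]>5)]
print('heights over pad near clip',np.percentile(s[:,2],[0,50,90,99]),len(s)); print(knob(1.88))
```

```text
heights over pad near clip [ 7.44985752 13.1099604  15.46539708 17.7309518 ] 294
[np.float64(620.1146203357715), np.float64(-172.66677149354427), np.float64(121.02392592938108)]
```

>>> apply_moves(
  steps=[
    [0.2,0,0,0,0,0,0],
    [-0.1,0,0,0,0,0,0],
    [-0.1,0,0,0,0,0,0],
    [-0.1,0,0,-20,0,0,0],
    [-0.1,0,0,-50,0,0,0],
    [-0.3,0,0,-90,0,0,0],
    [-0.3,0,0,-100,0,0,0],
    [-0.3,0,0,-100,0,0,0],
  ],
)

```text
time_s: 6.38
eef_pos: [0.6245, -0.1745, 0.1725]
orientation: [1.946, 2.455, 0.006]
ft_force: [0.8, 0.7, -1.0]
opening: 0.649
grip_force: 0.0
```

Run:
```python
from h import *
c=cap('wrist');Q=cloud();o=r.get_obs()
s=Q[(abs(Q[:,0]-45)<15)&(Q[:,1]>-130)&(Q[:,1]<-60)&(Q[:,2]>95)&(Q[:,2]<140)];print('knob up',len(s),s.mean(0) if len(s) else 0,s[:,2].max() if len(s) else 0)
d=o['eef_pos'];print(d,o['opening'])
T=R.from_rotvec(o['orientation']);W=depthpts(c,np.c_[[g.ravel() for g in np.meshgrid(np.arange(640),np.arange(400))]].T)
t=T.inv().apply(W-d)*1000
for sg in(-1,1):
    m=(abs(t[:,0])<12)&(sg*t[:,1]>20)&(sg*t[:,1]<50)&(t[:,2]>-120)&(t[:,2]<20)
    print('finger',sg,m.sum(),np.percentile(t[m,2],[90,98,99.5,100]).round(1) if m.any() else '')
goto((569,172,150,192.4),(569,172,60,192.4))
```

```text
knob up 1237 [ 43.98131056 -90.59149784 121.50753389] 131.8787200325056
[ 0.62305432 -0.17415296  0.16990471] 0.6487895315287618
finger -1 7292 [-59.9 -48.8 -45.1 -42.2]
finger 1 6244 [-58.6 -48.3 -44.9 -42.1]
(569, 172, 150, 192.4) -> [349.4  26.3  19.1] [  0.1   0.4 -89.2]
(569, 172, 60, 192.4) -> [349.6  25.9 109.1] [  0.1   0.4 -89.2]
```

>>> apply_moves(
  steps=[
    [-0.3,349,26,0,0,0,-89],
    [-0.3,349,26,0,0,0,-89],
    [-0.3,349,26,0,0,0,-89],
    [-0.3,349,26,0,0,0,-89],
    [-0.3,349,26,0,0,0,-89],
    [-0.3,349,26,0,0,0,-89],
    [-0.3,349,26,0,0,0,-89],
    [-0.3,349,26,0,0,0,-89],
  ],
)

```text
time_s: 7.1
eef_pos: [0.5676, 0.1574, 0.1658]
orientation: [-0.523, -3.097, 0.001]
ft_force: [0.9, 0.2, 0.3]
opening: 0.651
grip_force: 0.0
```

Run:
```python
from h import *
goto((569,172,120,192.4))
```

```text
(569, 172, 120, 192.4) -> [ 3.5 14.3 45.8] [ -0.   -0.1 -31.6]
```

>>> apply_moves(
  steps=[
    [-0.3,3,14,10,0,0,-31.6],
    [-0.3,3,14,20,0,0,-31.6],
    [-0.3,3,14,35,0,0,-31.6],
    [-0.3,3,14,45,0,0,-31.6],
    [-0.3,3,14,45,0,0,-31.6],
    [-0.3,3,14,45,0,0,-31.6],
    [-0.3,3,14,45,0,0,-31.6],
  ],
)

```text
time_s: 7.68
eef_pos: [0.5702, 0.1696, 0.121]
orientation: [0.328, -3.123, 0.0]
ft_force: [0.0, -0.1, -0.0]
opening: 0.653
grip_force: 0.0
```

Run:
```python
from h import *
c=cap('wrist','w4.png');o=r.get_obs();print(o['eef_pos'])
pl=np.array([569,172])
uv=np.c_[[g.ravel() for g in np.meshgrid(np.arange(640),np.arange(400))]].T
W=depthpts(c,uv)*1000
hsv=cv2.cvtColor(c['pixels'],cv2.COLOR_RGB2HSV).reshape(-1,3)
near=(np.linalg.norm(onplane(c,uv,.006)[:,:2]*1000-pl,axis=1)<85)&(W[:,2]<15)
m=(near&(hsv[:,1]<60)&(hsv[:,2]>140)).reshape(400,640).astype(np.uint8)
k,l,st,ce=cv2.connectedComponentsWithStats(m)
for i in range(1,k):
    if st[i,4]>300:
        cn=max(cv2.findContours((l==i).astype(np.uint8),0,1)[0],key=len).reshape(-1,2)
        print(st[i],cv2.minAreaRect((onplane(c,cn,.006)[:,:2]*1000).astype(np.float32)))
goto((569,172,60,192.4))
```

```text
[0.57055251 0.16965192 0.12155104]
[ 304  103   43  141 5477] ((567.7870483398438, 173.19332885742188), (129.17730712890625, 35.86356735229492), 12.75742244720459)
(569, 172, 60, 192.4) -> [ 1.   2.6 61.6] [ 0.  -0.  -0.4]
```

View pics/w4.png

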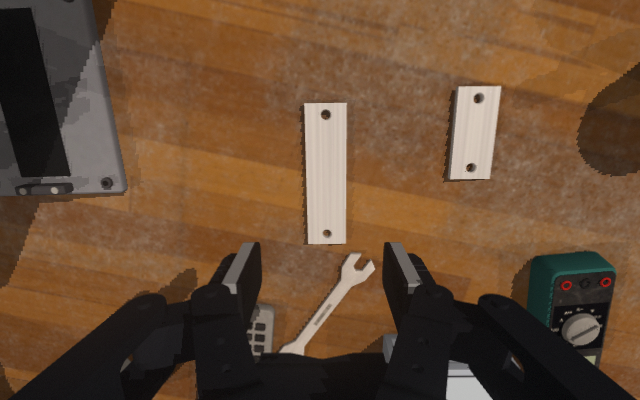

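The view shows the long plate at (325,173), with both holes visible, measuring 129 x 36 mm: the right part. The short plate is at (475,132), and the spanner's end at (358,265) is clear of the grasp.

Run:
```python
from h import *
goto((568,173,-28,192.6))
```

```text
(568, 173, -28, 192.6) -> [  1.7   3.8 149.6] [ 0.  -0.  -0.6]
```

>>> apply_moves(
  steps=[
    [-0.2,2,4,40,0,0,-0.6],
    [-0.15,2,4,80,0,0,-0.6],
    [-0.1,2,4,110,0,0,-0.6],
    [-0.1,2,4,130,0,0,-0.6],
    [-0.1,2,4,142,0,0,-0.6],
    [-0.1,2,4,149,0,0,-0.6],
    [-0.1,2,4,149,0,0,-0.6],
    [-0.1,2,4,149,0,0,-0.6],
  ],
)

```text
time_s: 8.4
eef_pos: [0.5689, 0.1734, -0.0259]
orientation: [-0.346, 3.121, 0.0]
ft_force: [0.6, 0.5, 0.4]
opening: 0.547
grip_force: 0.0
```

Run:
```python
from h import *
c=cap('wrist');o=r.get_obs();d=o['eef_pos'];print(d,o['ft_force'],o['opening'])
T=R.from_rotvec(o['orientation']);W=depthpts(c,np.c_[[g.ravel() for g in np.meshgrid(np.arange(640),np.arange(400))]].T)
t=T.inv().apply(W-d)*1000
for sg in(-1,1):
    m=(abs(t[:,0]-5)<8)&(sg*t[:,1]>19.5)&(sg*t[:,1]<40)&(W[:,2]>.004)&(W[:,2]<.1)
    z=W[m,2]*1000;print(sg,m.sum(),np.histogram(z,bins=range(4,40,3))[0])
goto((568,173,-36,192.6))
```

```text
[ 0.56939469  0.17349007 -0.02541346] [0.2039699  0.51025368 0.30810633] 0.5483063215144653
-1 3615 [  0   0   1  25  67 100 130 126 147 157 163]
1 3550 [  0   0   2  27  61 104 121 135 148 160 142]
(568, 173, -36, 192.6) -> [ 1.5 -0.2 10.6] [0.  0.1 0.1]
```

>>> apply_moves(
  steps=[
    [-0.1,1,0,5,0,0,0],
    [-0.1,1,0,9,0,0,0],
    [-0.1,1,0,9,0,0,0],
    [0.3,1,0,9,0,0,0],
    [1,1,0,9,0,0,0],
    [1,1,0,9,0,0,0],
    [1,1,0,9,0,0,0],
    [1,1,0,9,0,0,0],
  ],
  grip_force=40,
)

```text
time_s: 9.12
eef_pos: [0.5672, 0.1729, -0.0355]
orientation: [-0.347, 3.122, -0.0]
ft_force: [-2.2, -1.0, 3.8]
opening: 0.392
grip_force: 40.2
```

>>> apply_moves(
  steps=[
    [1,0,0,-15,0,0,0],
    [1,0,0,-45,0,0,0],
    [1,0,0,-80,0,0,0],
    [1,0,0,-110,0,0,0],
    [1,0,0,-120,0,0,0],
    [1,0,0,-120,0,0,0],
  ],
)

```text
time_s: 9.62
eef_pos: [0.5696, 0.1737, 0.0872]
orientation: [-0.346, 3.117, 0.002]
ft_force: [0.4, 0.9, -1.6]
opening: 0.401
grip_force: 40.2
```

Run:
```python
from h import *
c=cap('wrist');o=r.get_obs();d=o['eef_pos'];print(d,o['opening'],o['grip_force'],o['ft_force'])
uv=np.c_[[g.ravel() for g in np.meshgrid(np.arange(640),np.arange(400))]].T
W=depthpts(c,uv)*1000;T=R.from_rotvec(o['orientation']);t=T.inv().apply(W-d*1000)
hsv=cv2.cvtColor(c['pixels'],cv2.COLOR_RGB2HSV).reshape(-1,3)
m=(abs(t[:,0])<90)&(abs(t[:,1])<19)&(W[:,2]>40)&(t[:,2]>-60)&(t[:,2]<-10)&(hsv[:,1]<60)&(hsv[:,2]>120)
q=t[m];print(m.sum(),q.min(0),q.max(0),np.median(q,0))
f=q[(q[:,0]>15)];A=np.c_[f[:,:2],np.ones(len(f))];print('plane',np.linalg.lstsq(A,f[:,2],rcond=None)[0])
print(cv2.minAreaRect(q[:,:2].astype(np.float32)))
goto((*pad(-1,0),85,193.3),(*pad(-1,0),-15,193.3))
```

```text
[0.56794601 0.17317831 0.08478744] 0.3977403375259738 40.16885697841644 [-0.00300725 -0.12554003 -1.3470538 ]
13422 [-54.1112684  -17.90650434 -44.90622633] [ 62.34404124  18.22539516 -37.69389376] [ 28.10686191  -1.40236388 -42.79456355]
plane [ 4.94406037e-03 -1.95882091e-03 -4.29229708e+01]
((4.1278076171875, 0.30554962158203125), (36.10575866699219, 116.44166564941406), 89.83928680419922)
(np.float64(552.6268211272229), np.float64(-87.13004973718812), 85, 193.3) -> [  72.1 -250.6   -0.4] [ 0.   0.1 -0.6]
(np.float64(552.6268211272229), np.float64(-87.13004973718812), -15, 193.3) -> [  72.3 -250.6   99.6] [ 0.   0.1 -0.6]
```

>>> apply_moves(
  steps=[
    [1,10,-35,0,0,0,0],
    [1,20,-70,0,0,0,0],
    [1,31,-105,0,0,0,-0.5],
    [1,41,-140,0,0,0,-0.5],
    [1,52,-175,0,0,0,-0.5],
    [1,62,-210,0,0,0,-0.5],
    [1,71,-240,0,0,0,-0.5],
    [1,74,-250,0,0,0,-0.5],
  ],
)

```text
time_s: 10.33
eef_pos: [0.5472, -0.091, 0.0814]
orientation: [0.354, -3.117, 0.001]
ft_force: [0.3, -0.2, -0.7]
opening: 0.402
grip_force: 40.3
```

>>> apply_moves(
  steps=[
    [1,0,0,0,0,0,0],
    [1,0,0,0,0,0,0],
  ],
)

```text
time_s: 10.5
eef_pos: [0.5483, -0.0871, 0.0822]
orientation: [0.358, -3.118, -0.002]
ft_force: [-0.4, 0.3, -1.8]
opening: 0.399
grip_force: 40.3
```

Run:
```python
from h import *
goto((*pad(-3,0),-10,193.3),(*pad(-3,0),-20,193.3));print(r.get_obs()['ft_force'],r.get_obs()['eef_pos'])
cap('wrist');Q=cloud()
s=Q[(abs(Q[:,0]-45)<15)&(Q[:,1]>-130)&(Q[:,1]<-60)&(Q[:,2]>95)&(Q[:,2]<140)];print('knob up',len(s),s.mean(0) if len(s) else 0)
s=Q[(Q[:,0]<0)&(Q[:,0]>-90)&(abs(Q[:,1])<40)&(Q[:,2]>115)&(Q[:,2]<140)];print('plate near end',len(s),s.min(0),s.max(0))
```

```text
(np.float64(550.6804633816688), np.float64(-87.59014921156432), -10, 193.3) -> [-2.5 -1.2 92.2] [ 0.1 -0.1 -0.2]
(np.float64(550.6804633816688), np.float64(-87.59014921156432), -20, 193.3) -> [ -2.5  -1.2 102.2] [ 0.1 -0.1 -0.2]
[-0.36437449  0.28235747 -1.76426802] [ 0.54829125 -0.08712587  0.08218632]
knob up 360 [  31.74797371 -101.51949404  119.64695434]
plate near end 13828 [-69.00368041 -29.83708156 116.83352484] [-1.19490746e-02  3.18351797e+01  1.39960691e+02]
```

>>> apply_moves(
  steps=[
    [1,-2,-1,30,0,0,0],
    [1,-2,-1,60,0,0,0],
    [1,-2,-1,80,0,0,0],
    [1,-2,-1,92,0,0,0],
    [1,-2,-1,98,0,0,0],
    [1,-2,-1,101,0,0,0],
    [1,-2,-1,102,0,0,0],
    [1,-2,-1,102,0,0,0],
  ],
)

```text
time_s: 11.22
eef_pos: [0.5525, -0.0873, -0.0174]
orientation: [-0.362, 3.12, -0.0]
ft_force: [0.7, 0.1, -1.6]
opening: 0.4
grip_force: 40.3
```

Run:
```python
from h import *
goto((*pad(-3,0),-22,193.3));print(r.get_obs()['ft_force'],r.get_obs()['eef_pos'])
cap('wrist');Q=cloud()
s=Q[(Q[:,0]<-25)&(Q[:,0]>-90)&(abs(Q[:,1])<19)&(Q[:,2]>16.5)&(Q[:,2]<40)];print(len(s),s.min(0),s.max(0),np.median(s,0))
```

```text
(np.float64(550.6804633816688), np.float64(-87.59014921156432), -22, 193.3) -> [1.9 0.1 4.6] [-0.   0.  -0.1]
[ 0.69094439  0.12598159 -1.55600259] [ 0.55253361 -0.08727949 -0.01737788]
7910 [-65.04636754 -18.05556661  16.51471632] [-25.01027765  18.18732921  25.39031448] [-45.78008562  -0.11552577  23.11106056]
```

>>> apply_moves(
  steps=[
    [1,1,0,1.5,0,0,0],
    [1,1,0,2.5,0,0,0],
    [1,1,0,3,0,0,0],
    [1,1,0,3,0,0,0],
  ],
)

```text
time_s: 11.6
eef_pos: [0.551, -0.0881, -0.0207]
orientation: [-0.36, 3.121, -0.0]
ft_force: [0.3, -0.3, -2.0]
opening: 0.402
grip_force: 40.3
```

>>> apply_moves(
  steps=[
    [0.1,0,0,0,0,0,0],
    [-0.1,0,0,0,0,0,0],
    [-0.1,0,0,0,0,0,0],
    [-0.1,0,0,-20,0,0,0],
    [-0.1,0,0,-60,0,0,0],
    [-0.1,0,0,-100,0,0,0],
    [-0.1,0,0,-140,0,0,0],
    [-0.1,0,0,-180,0,0,0],
  ],
)

```text
time_s: 12.27
eef_pos: [0.5505, -0.088, 0.1611]
orientation: [-0.36, 3.121, 0.0]
ft_force: [0.5, -0.2, -0.1]
opening: 0.551
grip_force: 0.0
```

Run:
```python
from h import *
cap('wrist');Q=cloud();c=load('wrist')
s=Q[(Q[:,0]<80)&(Q[:,0]>-90)&(abs(Q[:,1])<30)&(Q[:,2]>17.5)&(Q[:,2]<22.5)];print(len(s),cv2.minAreaRect(s[:,:2].astype(np.float32)),np.median(s,0))
s=Q[(abs(Q[:,0]-45)<15)&(Q[:,1]>-130)&(Q[:,1]<-60)&(Q[:,2]>95)&(Q[:,2]<140)];print('knob up',len(s),s.mean(0) if len(s) else 0)
k=knob(1.88)
print(k);goto((*k[:2],k[2]+40,103.3),(*k[:2],k[2]-54,103.3))
```

```text
4791 ((6.233283996582031, 1.1443653106689453), (146.0622100830078, 42.522247314453125), 0.38917818665504456) [-5.0743979  -0.55007735 19.11192694]
knob up 1506 [ 42.06665242 -91.30930219 120.83928896]
[np.float64(620.1146203357715), np.float64(-172.66677149354427), np.float64(121.02392592938108)]
(np.float64(620.1146203357715), np.float64(-172.66677149354427), np.float64(161.02392592938108), 103.3) -> [-44.  -96.5   9.5] [ 0.3  0.7 89.9]
(np.float64(620.1146203357715), np.float64(-172.66677149354427), np.float64(67.02392592938108), 103.3) -> [-43.  -96.1 103.5] [ 0.3  0.7 89.9]
```

>>> apply_moves(
  steps=[
    [-0.1,-15,-32,0,0,0,90],
    [-0.1,-30,-64,0,0,0,90],
    [-0.1,-44,-97,0,0,0,90],
    [-0.1,-44,-97,0,0,0,90],
    [-0.1,-44,-97,0,0,0,90],
    [-0.1,-44,-97,0,0,0,90],
    [-0.1,-44,-97,0,0,0,90],
    [-0.1,-44,-97,0,0,0,90],
  ],
)

```text
time_s: 12.98
eef_pos: [0.6159, -0.1726, 0.1587]
orientation: [-1.189, -2.908, 0.0]
ft_force: [0.0, -0.1, 0.7]
opening: 0.549
grip_force: 0.0
```

Run:
```python
from h import *
k=knob(1.88);goto((*k[:2],160,103.3))
```

```text
(np.float64(620.1146203357715), np.float64(-172.66677149354427), 160, 103.3) -> [-3.1  3.  -1.3] [-0.  -0.  32.2]
```

>>> apply_moves(
  steps=[
    [-0.1,-3,3,0,0,0,32],
    [-0.1,-3,3,0,0,0,32],
    [-0.1,-3,3,0,0,0,32],
    [-0.1,-3,3,0,0,0,32],
    [-0.1,-3,3,0,0,0,32],
    [-0.1,-3,3,0,0,0,32],
    [-0.1,-3,3,0,0,0,32],
  ],
)

```text
time_s: 13.57
eef_pos: [0.6201, -0.1724, 0.1589]
orientation: [-1.934, -2.475, 0.0]
ft_force: [-0.2, 0.1, 0.0]
opening: 0.548
grip_force: 0.0
```

Run:
```python
from h import *
cap('wrist');Q=cloud()
s=Q[(abs(Q[:,0]-45)<16)&(Q[:,1]>-130)&(Q[:,1]<-60)&(Q[:,2]>100)&(Q[:,2]<140)];print('knob up',len(s),s.mean(0),s.min(0),s.max(0))
h=s[s[:,2]>126];print('top',h.mean(0))
k=knob(1.88);goto((*k[:2],67,103.3))
```

```text
knob up 1336 [ 43.86878294 -91.02891813 122.32991792] [  31.3884353  -106.60311949  100.05446683] [ 56.431193   -72.69676005 132.34756084]
top [ 44.03827904 -95.98585691 129.02531132]
(np.float64(620.1146203357715), np.float64(-172.66677149354427), 67, 103.3) -> [-0.3 -0.1 92. ] [-0.  -0.   0.7]
```

>>> apply_moves(
  steps=[
    [-0.1,0,0,40,0,0,0.7],
    [-0.1,0,0,75,0,0,0.7],
    [-0.1,0,0,92,0,0,0.7],
    [-0.1,0,0,92,0,0,0.7],
    [0.4,0,0,92,0,0,0.7],
    [1,0,0,92,0,0,0.7],
    [1,0,0,92,0,0,0.7],
    [1,0,0,92,0,0,0.7],
  ],
  grip_force=30,
)

```text
time_s: 14.28
eef_pos: [0.6196, -0.1728, 0.0685]
orientation: [1.951, 2.462, -0.001]
ft_force: [-6.4, -0.9, -0.7]
opening: 0.289
grip_force: 34.1
```

Run:
```python
from h import *
o=r.get_obs();print(o['eef_pos'],o['opening'],o['grip_force'])
T=R.from_rotvec(o['orientation'])
k0=np.array(knob(1.88))
for i,th in enumerate((1.72,1.57,1.42,1.27,1.12,.97,.82,.67,.52,.4,.3,.22,.17,.13)):
    print(th,T.inv().apply(np.array(knob(th))-k0).round(1),T.inv().apply(np.array(knob(th))-np.array(knob(.67))).round(1))
```

```text
[ 0.61964551 -0.17280069  0.06853897] 0.2886298740026699 34.074339866638184
1.72 [15.1 -0.  -5.8] [-98.4   0.2 -23.7]
1.57 [29.8 -0.1 -9. ] [-83.6   0.1 -26.9]
1.42 [ 45.   -0.1 -10. ] [-68.5   0.1 -27.9]
1.27 [60.  -0.1 -8.7] [-53.5   0.1 -26.6]
1.12 [74.7 -0.1 -5.2] [-38.7   0.1 -23. ]
0.97 [88.8 -0.2  0.5] [-24.7   0.  -17.3]
0.82 [101.8  -0.2   8.3] [-11.7   0.   -9.6]
0.67 [113.5  -0.2  17.9] [0. 0. 0.]
0.52 [123.6  -0.2  29.1] [10.1 -0.  11.2]
0.4 [130.5  -0.2  39.1] [17.  -0.  21.2]
0.3 [135.2  -0.2  48. ] [21.7 -0.  30.1]
0.22 [138.4  -0.2  55.4] [24.9 -0.  37.6]
0.17 [140.   -0.2  60.2] [26.5 -0.  42.3]
0.13 [141.2  -0.2  64.1] [27.7 -0.  46.2]
```

>>> apply_moves(
  steps=[
    [1,15,0,-6,0,0,0],
    [1,30,0,-9,0,0,0],
    [1,45,0,-10,0,0,0],
    [1,60,0,-9,0,0,0],
    [1,75,0,-5,0,0,0],
    [1,89,0,0.5,0,0,0],
    [1,102,0,8,0,0,0],
    [1,113.5,0,18,0,0,0],
  ],
)

```text
time_s: 14.95
eef_pos: [0.5926, -0.062, 0.0499]
orientation: [1.952, 2.462, -0.004]
ft_force: [-6.0, -4.5, -4.8]
opening: 0.285
grip_force: 33.6
```

>>> apply_moves(
  steps=[
    [1,10,0,11,0,0,0],
    [1,17,0,21,0,0,0],
    [1,21.5,0,30,0,0,0],
    [1,25,0,37,0,0,0],
    [1,26.5,0,42,0,0,0],
    [1,27.5,0,45.5,0,0,0],
    [1,27.5,0,45.5,0,0,0],
  ],
)

```text
time_s: 15.53
eef_pos: [0.5862, -0.0357, 0.0036]
orientation: [-1.951, -2.461, 0.005]
ft_force: [-7.1, -4.6, -3.1]
opening: 0.286
grip_force: 33.9
```

>>> apply_moves(
  steps=[
    [0.2,0,0,0,0,0,0],
    [-0.1,0,0,0,0,0,0],
    [-0.1,0,0,0,0,0,0],
    [-0.1,0,0,-20,0,0,0],
    [-0.1,0,0,-50,0,0,0],
    [-0.1,0,0,-90,0,0,0],
    [-0.1,0,0,-130,0,0,0],
    [-0.1,-30,0,-150,0,0,0],
  ],
)

```text
time_s: 16.2
eef_pos: [0.5973, -0.0608, 0.16]
orientation: [1.943, 2.463, 0.01]
ft_force: [2.2, -0.1, 0.5]
opening: 0.555
grip_force: 0.0
```

Run:
```python
from h import *
c=cap('wrist','w5.png');Q=cloud();o=r.get_obs();print(o['time_s'],o['eef_pos'])
s=Q[(abs(Q[:,0]-45)<16)&(abs(Q[:,1]-43)<14)&(Q[:,2]>35)&(Q[:,2]<90)];print('knob',len(s),s.min(0),s.max(0),'want top',[30+101*np.sin(t+.139)+10.5 for t in (0,.06,.12,.17)])
s=Q[(Q[:,0]<20)&(Q[:,0]>-90)&(abs(Q[:,1])<30)&(Q[:,2]>17)&(Q[:,2]<23)];print(len(s),cv2.minAreaRect(s[:,:2].astype(np.float32)),np.median(s,0))
```

```text
16.25 [ 0.60087293 -0.06849102  0.16290476]
knob 694 [29.94228155 29.00012105 41.573848  ] [55.09243437 54.30930668 66.85980013] want top [np.float64(54.49383573319234), np.float64(60.466605669636635), np.float64(66.36751738701685), np.float64(71.21472120080043)]
3117 ((-23.75633430480957, -0.10528373718261719), (36.443660736083984, 87.3918228149414), 89.91238403320312) [-23.04502372   0.60749215  18.95115313]
```

View pics/w5.png

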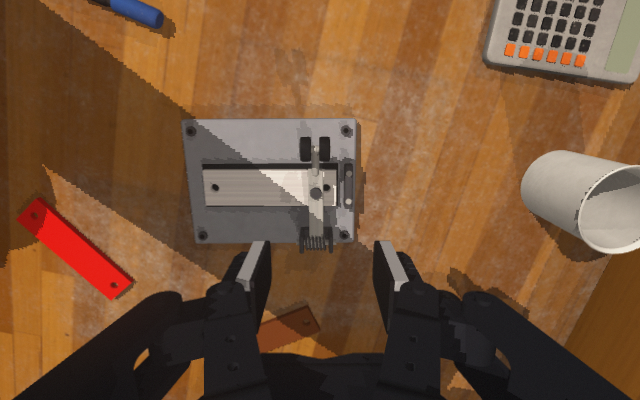

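The plate lies straight on the pad, from column 204 to 338 at row 187. Its near end is at x = -67 mm, so its centre is about -2 mm. The clip's foot is on it, and the knob's top at 66.9 mm gives a clip angle of about 0.12. The gripper is clear.

>>> apply_moves(
  steps=[
    [-0.1,0,0,-10,0,0,0],
    [-0.1,0,0,-10,0,0,0],
    [-0.1,0,0,-10,0,0,0],
  ],
)

```text
time_s: 16.5
eef_pos: [0.595, -0.0639, 0.1638]
orientation: [1.951, 2.462, 0.001]
ft_force: [0.3, 0.8, -0.1]
opening: 0.55
grip_force: 0.0
```

```bash
python3 -c "
from rig import r
print(r.job_done())"
```

```text
the job is handed in; nothing more can be done
None
```

I handed the job in at about 16.5 s; no verdict came back. By my last measurements the long plate lies flat on the pad, centred to within about 2 mm, and the clip is down on it at about 0.12 rad with the gripper clear.

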